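# Check the cleaned fan's blades and refit its battery

## Robot

A 6-joint arm with a two-finger parallel gripper is mounted at the origin on the work surface. World frame = base frame: x ahead of the robot, y to its left, z up, the work surface at z = 0. Lengths are in m, angles in rad, forces in N, time in s.
With the tool pointing down it reaches from about 0.425 to 0.95 m from the base axis. Payload 3.5 kg.
Tool frame: the origin (TCP) lies on the centre line of the jaws, within the pads' length; the fingertips stand 8 mm ahead of it and the grasp point (between the pads) lies 11 mm behind it; z points along the fingers, y is the line along which they close (so a half turn about z gives the same grasp; the last joint's range is limited). The gripper opens to 85 mm and grips with 20 to 120 N. Pads are 22 mm wide; open, the fingers measure 114 mm over their backs; the gripper's body (76 mm by 85 mm) begins 54 mm behind the grasp point. The pads swing forward as they close: fully open they stand 13 mm farther back than shut.
Start: joints at [-1.289, 0.286, 1.577, -0, 1.279, -0.15], TCP at [0.283, -0.613, 0.239] pointing down, gripper open.
Joint ranges: [-2.77, 2.77], [-0.9, 2.22], [0.21, 2.48], [-1.53, 4.67], [0.24, 2.81], [-2.84, 2.84]. Speed limits (rad/s): [2.79, 2.79, 3.14, 3.14, 3.14, 3.14].

## Interface

Orientations are given as a unit quaternion [x, y, z, w].
In Python, from plant import ctrl gives the robot as it stands. The module is installed in compiled form; this text tells all that it offers.
- The arm moves only by the tool send_rows, never from a script. Its argument "steps" is a list of rows, each a list of 5 numbers: the shift along the tool's x, y, z in m, then the turn about the tool's z in degrees, then the opening, from -1 (shut) to 1 (fully open). A call has 1 to 12 rows; each row is the pose to reach, as a shift and turn from the pose commanded when the call began, along the tool's axes at that moment; what a row does not reach only later rows make up. A row lasts 1/10 s, in which the tool goes at most 50 mm and 8.59 degrees, less where a joint would pass 70% of its speed; a pose out of reach is approached as far as the arm can. A call with a gripper value outside its range is refused whole. The fingers move at their own pace and stop on an object; "squeeze" is the grip in N (left out, the last holds). Time passes only in rows, so rows that repeat a pose let the fingers close. It gives the time, the measured TCP pose, the force, the opening and the grip force at its end, in the units of the state.
- ctrl.get_state(): the state, without advancing time (a new reading comes with each control period).
- ctrl.read_camera(name): name is "side" or "top" or "wrist"; returns the picture (400x640x3 uint8, red, green, blue); there is no depth.
- ctrl.calibration(name): a dict with "intrinsics" (3x3 intrinsics, pixels), "extrinsics" (4x4, takes a point from world to camera coordinates); the wrist camera has in their place "tool_from_camera" (4x4, takes a point from camera to tool coordinates, whose origin is the TCP and whose axes are the flange's). Camera axes: x right, y up, looking along -z (the intrinsics and any distortion apply to the point x, -y, -z); pixel columns grow to the right and rows downward; lengths in m; the calibration is good to about 2 mm. A picture is of the moment at which its call begins: read the wrist's pose just before it. calibration takes no time and is no camera call.
- ctrl.sign_off(): hands the job in; it is judged then, once.
The state is a dict: "time": time; "qpos": joint angles; "dq": joint speeds; "joint_efforts": joint torques, N m; "eef_pos": TCP position; "tcp_rot": TCP orientation; "contact_force": force on the tool from outside, world axes, zero at the start; "wrist_torque": the same for the moment, N m; "opening": opening from 0.0 (shut) to 1.0 (fully open); "finger_force": force on a finger pad.
Only numpy, scipy, OpenCV 4.12 (cv2) and the standard library are available. Lean on these libraries where they do the work, as an engineer would, in place of code of your own. Each camera call takes 0.05 s, during which the arm holds its last target. There are 200 camera calls.

## Task

The rechargeable fan has been cleaned and lies on its back with its front grille off. Before it gets its power back, slowly turn the blades by hand through at least one full turn, either way round, to make sure that nothing rubs. Then lay the battery in the fan's open bay, contact end first, and push it along until it is fully home and the side catch has clicked; be gentle with the fan and leave the other things on the table where they are.

Things in the scene. Friction and masses are not known exactly. Their poses are not given: they have to be found in the camera images.
- fan: White box fan on its back, fixed. Origin: on the blade axis at table height, z up. Sizes in mm in its frame. Housing x -125 to 125, y -220 to 125; teal carrying handle (43 high) to y 165, rubber feet to y -232. Its front, now on top, is level at z 64. Round duct with blue blades about the origin; battery bay along the line y = -172. A teal knob (26 wide, to z 80) at (100, -160) is not used.
- blades (a joint): Rotor angle about the vertical axis (rad, counter-clockwise from above positive, unlimited, counts on past a turn). Blades point at this angle and at +-120 degrees from it, measured from the fan's x axis. Stays where it is left; 0.04 N m (0.5 N at 75 mm radius) turns it.
- blade_mark (a point): Point on the blade that points at the joint angle, 85 mm from the axis, 41 mm above the table.
- hub (a point): Top of the hub, on the blade axis, 60 mm above the table. Hub radius 34 mm; pitched plastic blades reach to 106 mm radius, 27 to 56 mm above the table. The duct is 113 mm in radius, the rear guard at its bottom is 10 mm above the table. At 75 mm radius a blade spans 21 degrees either side of its line: in the gaps closed fingers fit, tips 20 mm above the table, to push a blade's edge round.
- catch (a joint): Travel (m) of the sprung 12 mm steel ball in the bay's outer (-y) wall, 22 mm before the end wall, 10 mm above the bay's floor. 0 = out, 4.5 mm into the channel; the battery presses it back about 0.002; it returns to 0 when it drops into the battery's groove (the click). Pushing the battery past it takes about 5 to 10 N.
- bay_load (a point): On the bay's floor at (-45, -172) of the fan, 46 mm above the table; axes as the fan's. A good place for the battery's origin when laid in. The bay is a black-floored channel along the fan's x, 18 mm deep, open above and at the housing's -x side: 64 mm wide from x -125 to -5, tapering to 48.4 mm at x 25, then straight to the end wall at x 75. The battery is pushed in along +x.
- bay_end (a point): On the bay's floor, 46 mm above the table, at the foot of the end wall (which carries two brass contacts), on the channel's centre line; axes as the fan's. The battery is home when battery_nose is here.
- battery: Dark grey block, 70 long (x) x 46 wide (y) x 56 mm high (z), about 0.4 kg, yellow label on top and an orange stripe over the contact end. Origin: centre of its underside. The +x end has two brass contacts and goes in first. Chamfered there; upright grooves (5 deep, 12 wide) in both sides, 22 mm behind that end. Starts upright on the table, right of the fan.
- battery_nose (a point): On the battery, middle of the lower edge of its contact end: 35 mm along +x from its origin.
- torch: Red and black pocket torch lying along its x, 98 mm long, 48 mm high at its head; bystander near the battery. Origin on the table under it.
- screwdriver: Yellow-handled screwdriver lying on the table to the left of the fan, along the stove; bystander.
- mug: Blue mug, 78 mm across, 75 mm high; bystander between robot and battery. Origin: centre of its underside.

How it is judged:
By the outcome, as a careful person would: the job done as asked, in the order asked, and still so for the second after the job is handed in, with the robot touching nothing.
It also fails if it takes over 67 s, if anything falls off the work surface, if the arm or the gripper's body presses on something with over 40 N, if the wrist force passes 120 N, or if a joint passes its speed limit or range.

## Working session

There is one attempt and no reset: what is moved stays moved. The work goes in short steps, Python scripts to look and compute and a tool call to move; the robot and the scene stay as the last step left them, time stands still between calls to the robot, and variables do not carry over. Pictures are saved under pics/ and viewed, at most 10 in all, crops included, and the job is handed in when it is done.

Besides the shell and the picture viewer there is one more tool, called after "Request:" as name(argument=value, ...), one argument or row to a line, values as JSON. send_rows: Moves the arm, as the interface text tells. Its arguments: {"type":"object","properties":{"steps":{"type":"array","items":{"type":"array","items":{"type":"number"}}},"squeeze":{"type":"number"}},"required":["steps"]}

```bash
mkdir -p pics
cat > h.py <<'E'
import numpy as np, cv2
from plant import ctrl
from scipy.spatial.transform import Rotation as R
def snap(name,f):
    im=ctrl.read_camera(name); cv2.imwrite('pics/'+f+'.png',im[:,:,::-1]); return im
def cam(name):
    c=ctrl.calibration(name); K=np.array(c["intrinsics"]);
    if name=='wrist':
        s=ctrl.get_state(); T=np.eye(4);T[:3,:3]=R.from_quat(s["tcp_rot"]).as_matrix();T[:3,3]=s["eef_pos"]
        return K,T@np.array(c["tool_from_camera"])
    return K,np.linalg.inv(np.array(c["extrinsics"]))
def pix2w(K,Tc,u,v,z):
    d=np.linalg.inv(K)@[u,v,1]; d=Tc[:3,:3]@[d[0],-d[1],-d[2]]; o=Tc[:3,3]
    return o+d*(z-o[2])/d[2]
def w2pix(K,Tc,p):
    q=np.linalg.inv(Tc)@np.append(p,1); q=K@[q[0],-q[1],-q[2]]; return q[:2]/q[2]
E
python3 - <<'E'
from h import *
snap('top','top0'); snap('side','side0')
for n in ('top','side','wrist'):
    print(n,{k:np.round(v,3).tolist() for k,v in ctrl.calibration(n).items()})
s=ctrl.get_state(); print(s)
E
```

```text
top {'intrinsics': [[471.877, 0.0, 322.899], [0.0, 471.877, 200.335], [0.0, 0.0, 1.0]], 'extrinsics': [[0.029, -1.0, -0.0, -0.016], [0.998, 0.028, 0.064, -0.51], [-0.064, -0.002, 0.998, -1.254], [0.0, 0.0, 0.0, 1.0]]}
side {'intrinsics': [[384.849, 0.0, 315.879], [0.0, 384.849, 199.268], [0.0, 0.0, 1.0]], 'extrinsics': [[-0.818, -0.574, -0.014, 0.453], [0.354, -0.524, 0.775, -0.227], [-0.452, 0.629, 0.632, -0.74], [0.0, 0.0, 0.0, 1.0]]}
wrist {'intrinsics': [[297.316, 0.0, 317.066], [0.0, 297.316, 197.149], [0.0, 0.0, 1.0]], 'tool_from_camera': [[0.0, 0.956, 0.294, 0.074], [1.0, -0.0, 0.0, 0.0], [0.0, 0.294, -0.956, -0.135], [0.0, 0.0, 0.0, 1.0]]}
{'time': 0.1, 'qpos': array([-1.28903001e+00,  2.87103220e-01,  1.57806679e+00, -1.26510677e-05,
        1.27859569e+00, -1.50010670e-01]), 'dq': array([ 0.00099525, -0.00122898, -0.0018107 ,  0.0014212 , -0.00121564,
        0.00050324]), 'joint_efforts': array([ 2.78696152e-04, -4.07296586e+01, -2.93700135e+01, -1.00579564e-04,
        3.43317974e-03,  3.34314443e-07]), 'eef_pos': array([ 0.28232906, -0.61246857,  0.23804845]), 'tcp_rot': array([ 9.76785482e-01,  2.14217041e-01, -7.75681821e-05, -1.08376576e-03]), 'contact_force': array([-0.50584259,  0.08235744, -0.52732447]), 'wrist_torque': array([ 0.0167468 , -0.02231305,  0.05000177]), 'finger_force': 0.0, 'opening': 0.99690272082363}
```

View pics/top0.png

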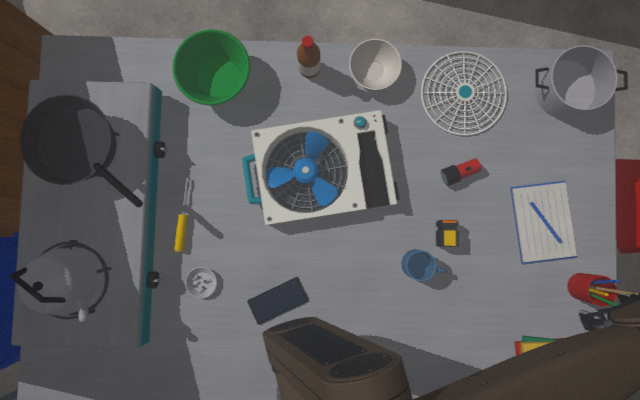

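View pics/side0.png

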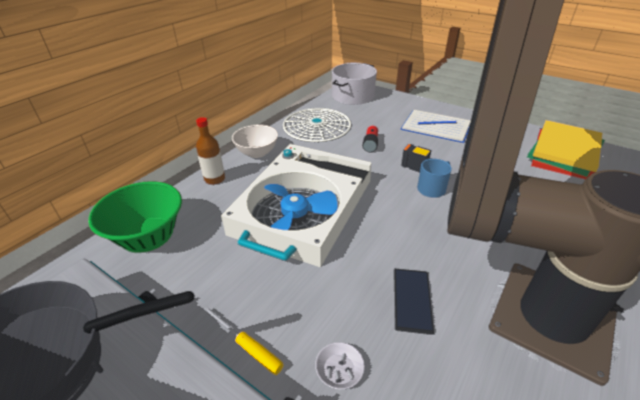

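Run:
```python
from h import *
im=cv2.imread('pics/top0.png')
c=cv2.resize(im[100:300,235:495],None,fx=3,fy=3,interpolation=cv2.INTER_CUBIC)
cv2.imwrite('pics/c0.png',c)
K,T=cam('top')
for n,u,v,z in [('hub',305,170,.06),('bat',449,234,.056),('mug',419,265,.07),('torch',461,172,.02)]: print(n,pix2w(K,T,u,v,z).round(4))
```

```text
hub [0.5851 0.0476 0.06  ]
bat [ 0.4291 -0.3312  0.056 ]
mug [ 0.3478 -0.2517  0.07  ]
torch [ 0.5968 -0.3712  0.02  ]
```

View pics/c0.png

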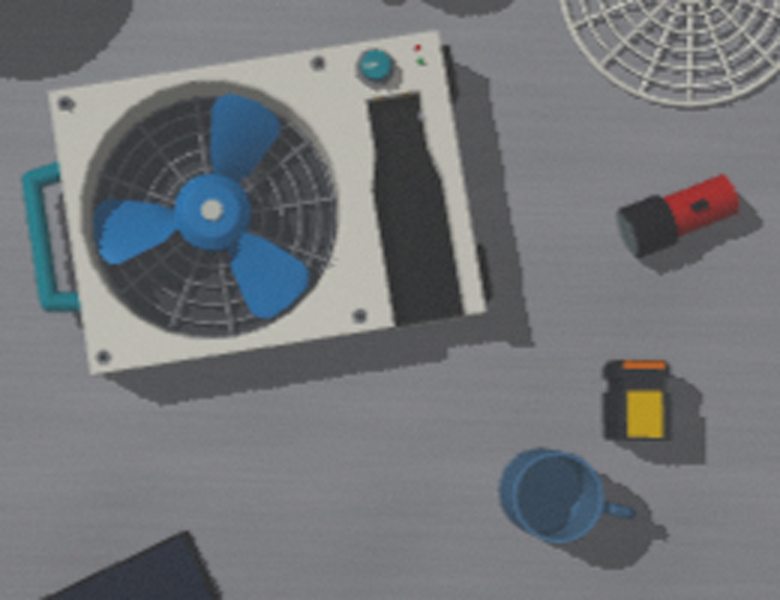

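```bash
cat >> h.py <<'E'
def fit(src,dst):
    a=src-src.mean(0); b=dst-dst.mean(0)
    th=np.arctan2((a[:,0]*b[:,1]-a[:,1]*b[:,0]).sum(),(a*b).sum())
    M=np.array([[np.cos(th),-np.sin(th)],[np.sin(th),np.cos(th)]])
    t=dst.mean(0)-M@src.mean(0); return th,t,M,dst-(src@M.T+t)
E
python3 - <<'E'
from h import *
K,T=cam('top')
P=lambda cx,cy,z:pix2w(K,T,235-.33+cx/3,100-.33+cy/3,z)[:2]
c=np.array([P(48,93,.064),P(438,31,.064),P(486,310,.064),P(91,375,.064)])
th,t,M,r=fit(np.array([[.125,.125],[.125,-.22],[-.125,-.22],[-.125,.125]]),c)
print(np.degrees(th),t,'res',r.round(4).tolist()); print('hub',P(211,209,.06))
for q in [(245,125),(265,283),(130,232)]:
    d=M.T@(P(*q,.041)-t); print('blade',np.degrees(np.arctan2(d[1],d[0])),np.hypot(*d))
print('bay end far',M.T@(P(395,97,.064)-t), M.T@(P(428,320,.064)-t))
print('label',P(645,414,.056),'bat right top/bottom',P(668,372,.056),P(670,438,.056))
E
```

```text
10.850327099303627 [0.58544514 0.04673718] res [[-0.0006, -0.0002], [-0.001, -0.0003], [0.0012, 0.0002], [0.0004, 0.0004]]
hub [0.58682726 0.047663  ]
blade -28.990485001195545 0.08385671042214965
blade -152.44504946580582 0.07704701373386985
blade 93.5382338749432 0.07494909923656061
bay end far [ 0.07235649 -0.17332203] [-0.12423552 -0.16911984]
label [ 0.419653   -0.33303118] bat right top/bottom [ 0.45652168 -0.35254964] [ 0.39958951 -0.35485847]
```

Request:
send_rows(
  steps=[
    [0.535, -0.399, 0, 13.9, -1],
    [0.535, -0.399, 0, 13.9, -1],
    [0.535, -0.399, 0, 13.9, -1],
    [0.535, -0.399, 0, 13.9, -1],
    [0.535, -0.399, 0, 13.9, -1],
    [0.535, -0.399, 0, 13.9, -1],
    [0.535, -0.399, 0, 13.9, -1],
    [0.535, -0.399, 0, 13.9, -1],
    [0.535, -0.399, 0, 13.9, -1],
    [0.535, -0.399, 0, 13.9, -1],
    [0.535, -0.399, 0, 13.9, -1],
    [0.535, -0.399, 0, 13.9, -1],
  ],
  squeeze=40,
)

```text
time: 1.3
eef_pos: [0.5696, -0.0839, 0.239]
tcp_rot: [0.996, 0.094, -0.0, -0.0]
contact_force: [0.3, -0.8, 0.3]
opening: 0.002
finger_force: 0.0
```

Request:
send_rows(
  steps=[
    [0.042, -0.05, 0, 0, -1],
    [0.042, -0.05, 0.03, 0, -1],
    [0.042, -0.05, 0.07, 0, -1],
    [0.042, -0.05, 0.1, 0, -1],
    [0.042, -0.05, 0.1, 0, -1],
    [0.042, -0.05, 0.1, 0, -1],
  ],
)

```text
time: 1.9
eef_pos: [0.6008, -0.0289, 0.1391]
tcp_rot: [0.996, 0.094, -0.001, -0.0]
contact_force: [-0.5, -0.7, 1.0]
opening: -0.002
finger_force: 0.0
```

Run:
```python
from h import *
s=ctrl.get_state(); p=s['eef_pos']; print(p,s['time'])
K,T=cam('wrist'); im=snap('wrist','w0')
t=np.array([.586,.047]);th=np.radians(10.85);d=p[:2]-t
M=np.array([[np.cos(th),-np.sin(th)],[np.sin(th),np.cos(th)]])
f=M.T@d; print('fan frame',f,np.hypot(*f),np.degrees(np.arctan2(f[1],f[0])))
print('px hub',w2pix(K,T,[*t,.06]),'tip',w2pix(K,T,[p[0],p[1],.02]))
for c in [(-.125,-.22),(-.125,.0),(.125,-.1)]: print(c,w2pix(K,T,[*(M@c+t),.064]))
```

```text
[ 0.60079671 -0.0289364   0.13907743] 1.9
fan frame [ 0.00023805 -0.07736422] 0.07736458488298983 -89.82370396410317
px hub [215.16730067 208.22014607] tip [316.89813746 193.10359305]
(-0.125, -0.22) [480.50878034 345.22431191]
(-0.125, 0.0) [228.17303257 345.08662533]
(0.125, -0.1) [353.0348445  21.1119717]
```

View pics/w0.png

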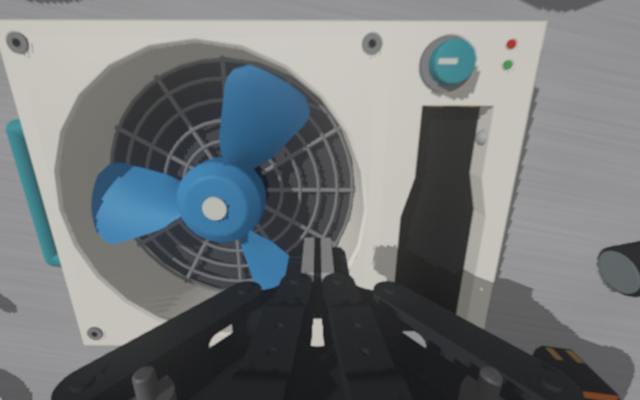

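Request:
send_rows(
  steps=[
    [0, -0.002, 0.03, 0, -1],
    [0, -0.002, 0.06, 0, -1],
    [0, -0.002, 0.085, 0, -1],
    [0, -0.002, 0.1, 0, -1],
    [0, -0.002, 0.109, 0, -1],
    [0, -0.002, 0.109, 0, -1],
  ],
)

```text
time: 2.55
eef_pos: [0.601, -0.0272, 0.0306]
tcp_rot: [0.996, 0.094, 0.0, 0.0]
contact_force: [-0.4, 0.1, 0.1]
opening: -0.0
finger_force: 0.0
```

Run:
```python
from h import *
s=ctrl.get_state(); print(s['eef_pos'],s['contact_force'])
r=.075
for k in range(6):
    a0=np.radians(-90+72*k); a=a0+np.radians(6*np.arange(1,13))
    print([[float(x),float(y),0,0,-1] for x,y in zip((r*(np.cos(a)-np.cos(a0))).round(3),(-r*(np.sin(a)-np.sin(a0))).round(3))])
```

```text
[ 0.60099962 -0.02719761  0.03057651] [-0.44767063  0.14647225  0.12680616]
[[0.008, -0.0, 0, 0, -1], [0.016, -0.002, 0, 0, -1], [0.023, -0.004, 0, 0, -1], [0.031, -0.006, 0, 0, -1], [0.037, -0.01, 0, 0, -1], [0.044, -0.014, 0, 0, -1], [0.05, -0.019, 0, 0, -1], [0.056, -0.025, 0, 0, -1], [0.061, -0.031, 0, 0, -1], [0.065, -0.038, 0, 0, -1], [0.069, -0.044, 0, 0, -1], [0.071, -0.052, 0, 0, -1]]
[[0.002, -0.008, 0, 0, -1], [0.003, -0.015, 0, 0, -1], [0.004, -0.023, 0, 0, -1], [0.003, -0.031, 0, 0, -1], [0.002, -0.039, 0, 0, -1], [0.0, -0.046, 0, 0, -1], [-0.003, -0.054, 0, 0, -1], [-0.006, -0.061, 0, 0, -1], [-0.011, -0.067, 0, 0, -1], [-0.016, -0.073, 0, 0, -1], [-0.021, -0.079, 0, 0, -1], [-0.027, -0.084, 0, 0, -1]]
[[-0.007, -0.004, 0, 0, -1], [-0.014, -0.008, 0, 0, -1], [-0.021, -0.011, 0, 0, -1], [-0.028, -0.013, 0, 0, -1], [-0.036, -0.014, 0, 0, -1], [-0.044, -0.014, 0, 0, -1], [-0.052, -0.014, 0, 0, -1], [-0.06, -0.013, 0, 0, -1], [-0.067, -0.011, 0, 0, -1], [-0.075, -0.008, 0, 0, -1], [-0.082, -0.004, 0, 0, -1], [-0.088, -0.0, 0, 0, -1]]
[[-0.006, 0.005, 0, 0, -1], [-0.012, 0.0
[... 215 characters left out ...]
9, 0, 0, -1], [-0.029, 0.076, 0, 0, -1], [-0.027, 0.084, 0, 0, -1]]
[[0.003, 0.007, 0, 0, -1], [0.006, 0.014, 0, 0, -1], [0.011, 0.021, 0, 0, -1], [0.016, 0.027, 0, 0, -1], [0.021, 0.033, 0, 0, -1], [0.027, 0.038, 0, 0, -1], [0.034, 0.042, 0, 0, -1], [0.041, 0.045, 0, 0, -1], [0.048, 0.048, 0, 0, -1], [0.056, 0.05, 0, 0, -1], [0.063, 0.051, 0, 0, -1], [0.071, 0.052, 0, 0, -1]]
[[0.008, -0.0, 0, 0, -1], [0.016, -0.002, 0, 0, -1], [0.023, -0.004, 0, 0, -1], [0.031, -0.006, 0, 0, -1], [0.038, -0.01, 0, 0, -1], [0.044, -0.014, 0, 0, -1], [0.05, -0.019, 0, 0, -1], [0.056, -0.025, 0, 0, -1], [0.061, -0.031, 0, 0, -1], [0.065, -0.037, 0, 0, -1], [0.069, -0.044, 0, 0, -1], [0.071, -0.052, 0, 0, -1]]
```

Request:
send_rows(
  steps=[
    [0.008, 0, 0, 0, -1],
    [0.016, -0.002, 0, 0, -1],
    [0.023, -0.004, 0, 0, -1],
    [0.031, -0.006, 0, 0, -1],
    [0.037, -0.01, 0, 0, -1],
    [0.044, -0.014, 0, 0, -1],
    [0.05, -0.019, 0, 0, -1],
    [0.056, -0.025, 0, 0, -1],
    [0.061, -0.031, 0, 0, -1],
    [0.065, -0.038, 0, 0, -1],
    [0.069, -0.044, 0, 0, -1],
    [0.071, -0.052, 0, 0, -1],
  ],
)

```text
time: 3.75
eef_pos: [0.6611, 0.0379, 0.0304]
tcp_rot: [0.996, 0.094, 0.0, 0.0]
contact_force: [-0.4, -1.8, 0.9]
opening: 0.001
finger_force: 0.3
```

Request:
send_rows(
  steps=[
    [0.002, -0.008, 0, 0, -1],
    [0.003, -0.015, 0, 0, -1],
    [0.004, -0.023, 0, 0, -1],
    [0.003, -0.031, 0, 0, -1],
    [0.002, -0.039, 0, 0, -1],
    [0.0, -0.046, 0, 0, -1],
    [-0.003, -0.054, 0, 0, -1],
    [-0.006, -0.061, 0, 0, -1],
    [-0.011, -0.067, 0, 0, -1],
    [-0.016, -0.073, 0, 0, -1],
    [-0.021, -0.079, 0, 0, -1],
    [-0.027, -0.084, 0, 0, -1],
  ],
)

```text
time: 4.95
eef_pos: [0.6179, 0.1153, 0.0304]
tcp_rot: [0.996, 0.094, 0.0, -0.0]
contact_force: [0.8, -0.7, 0.0]
opening: -0.003
finger_force: 0.3
```

Request:
send_rows(
  steps=[
    [-0.007, -0.004, 0, 0, -1],
    [-0.014, -0.008, 0, 0, -1],
    [-0.021, -0.011, 0, 0, -1],
    [-0.028, -0.013, 0, 0, -1],
    [-0.036, -0.014, 0, 0, -1],
    [-0.044, -0.014, 0, 0, -1],
    [-0.052, -0.014, 0, 0, -1],
    [-0.06, -0.013, 0, 0, -1],
    [-0.067, -0.011, 0, 0, -1],
    [-0.075, -0.008, 0, 0, -1],
    [-0.082, -0.004, 0, 0, -1],
    [-0.088, 0, 0, 0, -1],
  ],
)

```text
time: 6.15
eef_pos: [0.5315, 0.0978, 0.0305]
tcp_rot: [0.996, 0.094, 0.0, 0.0]
contact_force: [1.4, 0.3, 0.2]
opening: -0.0
finger_force: 0.5
```

Request:
send_rows(
  steps=[
    [-0.006, 0.005, 0, 0, -1],
    [-0.012, 0.01, 0, 0, -1],
    [-0.017, 0.017, 0, 0, -1],
    [-0.021, 0.023, 0, 0, -1],
    [-0.024, 0.03, 0, 0, -1],
    [-0.027, 0.037, 0, 0, -1],
    [-0.029, 0.045, 0, 0, -1],
    [-0.031, 0.053, 0, 0, -1],
    [-0.031, 0.061, 0, 0, -1],
    [-0.031, 0.069, 0, 0, -1],
    [-0.029, 0.076, 0, 0, -1],
    [-0.027, 0.084, 0, 0, -1],
  ],
)

```text
time: 7.35
eef_pos: [0.5213, 0.0102, 0.0302]
tcp_rot: [0.996, 0.094, -0.0, -0.0]
contact_force: [0.2, 0.5, 0.9]
opening: -0.002
finger_force: 0.4
```

Request:
send_rows(
  steps=[
    [0.003, 0.007, 0, 0, -1],
    [0.006, 0.014, 0, 0, -1],
    [0.011, 0.021, 0, 0, -1],
    [0.016, 0.027, 0, 0, -1],
    [0.021, 0.033, 0, 0, -1],
    [0.027, 0.038, 0, 0, -1],
    [0.034, 0.042, 0, 0, -1],
    [0.041, 0.045, 0, 0, -1],
    [0.048, 0.048, 0, 0, -1],
    [0.056, 0.05, 0, 0, -1],
    [0.063, 0.051, 0, 0, -1],
    [0.071, 0.052, 0, 0, -1],
  ],
)

```text
time: 8.55
eef_pos: [0.6012, -0.0269, 0.0303]
tcp_rot: [0.996, 0.095, -0.0, 0.0]
contact_force: [-0.4, -0.2, -0.6]
opening: -0.002
finger_force: 0.3
```

Request:
send_rows(
  steps=[
    [0.008, 0, 0, 0, -1],
    [0.016, -0.002, 0, 0, -1],
    [0.023, -0.004, 0, 0, -1],
    [0.031, -0.006, 0, 0, -1],
    [0.038, -0.01, 0, 0, -1],
    [0.044, -0.014, 0, 0, -1],
    [0.05, -0.019, 0, 0, -1],
    [0.056, -0.025, 0, 0, -1],
    [0.061, -0.031, 0, 0, -1],
    [0.065, -0.037, 0, 0, -1],
    [0.069, -0.044, 0, 0, -1],
    [0.071, -0.052, 0, 0, -1],
  ],
)

```text
time: 9.75
eef_pos: [0.6611, 0.0379, 0.0304]
tcp_rot: [0.996, 0.094, 0.0, 0.0]
contact_force: [-0.2, -0.3, 0.8]
opening: 0.003
finger_force: 0.4
```

Request:
send_rows(
  steps=[
    [0.002, -0.008, 0, 0, -1],
    [0.003, -0.015, 0, 0, -1],
    [0.004, -0.023, 0, 0, -1],
    [0.003, -0.031, 0, 0, -1],
    [0.003, -0.031, 0, 0, -1],
    [0.004, -0.02, 0, 0, -1],
    [0.004, -0.02, -0.03, 0, -1],
    [0.004, -0.02, -0.08, 0, -1],
    [0.004, -0.02, -0.12, 0, -1],
    [0.004, -0.02, -0.17, 0, -1],
    [0.004, -0.02, -0.2, 0, -1],
    [0.004, -0.02, -0.2, 0, -1],
  ],
)

```text
time: 10.95
eef_pos: [0.6642, 0.0566, 0.2382]
tcp_rot: [0.996, 0.094, 0.006, 0.001]
contact_force: [-0.0, -0.2, -0.1]
opening: -0.002
finger_force: 0.0
```

Run:
```python
from h import *
s=ctrl.get_state(); print(s['eef_pos'],s['time'])
K,T=cam('wrist'); im=snap('wrist','w1')
t=np.array([.586,.047]);th=np.radians(10.85)
# blade mask sampled on 85 mm circle at z .041
for K,T,im in [(K,T,im),(*cam('top'),snap('top','top1'))]:
    out=[]
    for a in range(0,360,4):
        p=[t[0]+.085*np.cos(th+np.radians(a)),t[1]+.085*np.sin(th+np.radians(a)),.041]
        u,v=w2pix(K,T,p).round().astype(int)
        if 0<=u<640 and 0<=v<400:
            c=im[v,u].astype(int); out.append('#' if c[2]-c[0]>60 else '.')
        else: out.append('?')
    print(''.join(out))
```

```text
[0.66418295 0.05658864 0.23815758] 10.95
.....###########..................##..............................########................
.................................................................##########...............
```

Request:
send_rows(
  steps=[
    [-0.328, 0.336, 0, 9, 1],
    [-0.328, 0.336, 0, 9, 1],
    [-0.328, 0.336, 0, 9, 1],
    [-0.328, 0.336, 0, 9, 1],
    [-0.328, 0.336, 0, 9, 1],
    [-0.328, 0.336, 0, 9, 1],
    [-0.328, 0.336, 0, 9, 1],
    [-0.328, 0.336, 0, 9, 1],
    [-0.328, 0.336, 0, 9, 1],
    [-0.328, 0.336, 0, 9, 1],
    [-0.328, 0.336, 0, 9, 1],
    [-0.328, 0.336, 0, 9, 1],
  ],
)

```text
time: 12.25
eef_pos: [0.401, -0.3333, 0.2282]
tcp_rot: [1.0, 0.015, -0.001, -0.002]
contact_force: [-1.1, -0.0, -0.2]
opening: 1.004
finger_force: 0.0
```

Run:
```python
from h import *
s=ctrl.get_state(); print(s['eef_pos'],s['tcp_rot'],s['dq'].round(3))
im=snap('wrist','w2')
```

```text
[ 0.40101871 -0.33330653  0.22818562] [ 0.99988073  0.01530989 -0.00103711 -0.00174982] [ 0.035 -0.01  -0.005  0.001  0.002  0.   ]
```

View pics/w2.png

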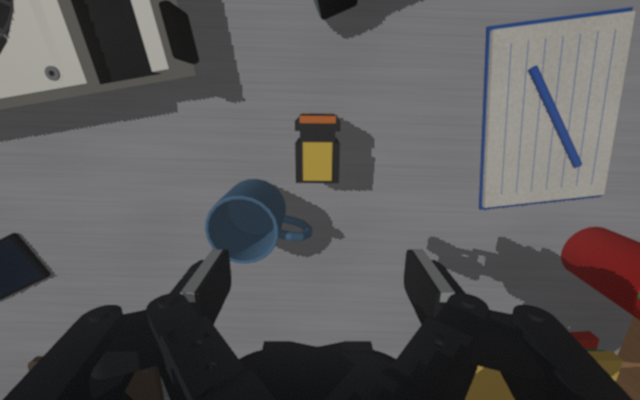

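Run:
```python
from h import *
im=cv2.imread('pics/w2.png')
cv2.imwrite('pics/c2.png',cv2.resize(im[95:275,215:395],None,fx=3.3,fy=3.3,interpolation=cv2.INTER_CUBIC))
s=ctrl.get_state(); print(s['eef_pos'])
K,T=cam('wrist')
P=lambda u,v,z:pix2w(K,T,u,v,z)[:2].round(4)
print('rear',P(296,183,.056),P(338,183,.056),'front',P(299,114,.056),P(337,114,.056))
print('label',P(303,142,.056),P(332,142,.056),P(303,181,.056),P(333,181,.056))
print('mug rim l/r/top/bot',P(206,228,.075),P(278,228,.075),P(240,193,.075),P(244,262,.075),'handle tip',P(312,231,.05))
```

```text
[ 0.40157229 -0.33284564  0.22859125]
rear [ 0.3963 -0.3103] [ 0.3978 -0.3551] front [ 0.4672 -0.3125] [ 0.4685 -0.3503]
label [ 0.4398 -0.317 ] [ 0.4408 -0.3466] [ 0.3987 -0.3178] [ 0.3998 -0.3496]
mug rim l/r/top/bot [ 0.3494 -0.2178] [ 0.3519 -0.2933] [ 0.3889 -0.2551] [ 0.3106 -0.256 ] handle tip [ 0.3387 -0.3288]
```

View pics/c2.png

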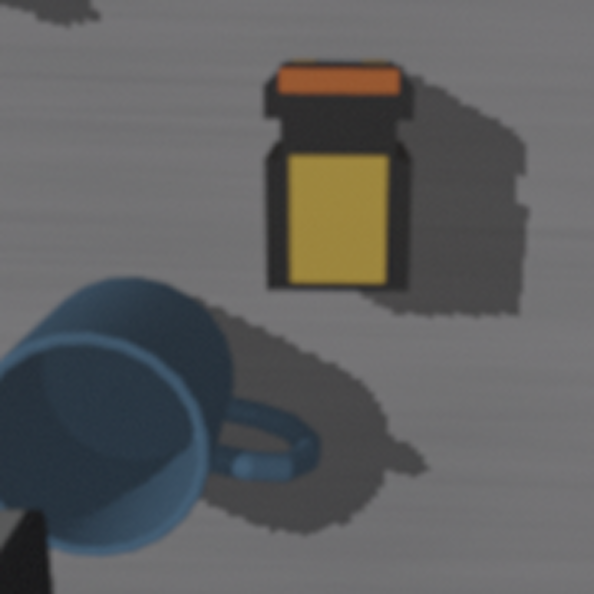

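Request:
send_rows(
  steps=[
    [0, 0, 0, 0, 1],
    [0, 0, 0, 0, 1],
  ],
)

```text
time: 12.5
eef_pos: [0.4024, -0.3328, 0.23]
tcp_rot: [1.0, 0.017, -0.0, -0.0]
contact_force: [-0.7, -0.4, 0.5]
opening: 0.999
finger_force: 0.0
```

Request:
send_rows(
  steps=[
    [0.023, 0.001, 0.04, 0, 1],
    [0.023, 0.001, 0.08, 0, 1],
    [0.023, 0.001, 0.12, 0, 1],
    [0.023, 0.001, 0.155, 0, 1],
    [0.023, 0.001, 0.18, 0, 1],
    [0.023, 0.001, 0.195, 0, 1],
    [0.023, 0.001, 0.2, 0, 1],
    [0.023, 0.001, 0.2, 0, 1],
  ],
)

```text
time: 13.3
eef_pos: [0.4253, -0.334, 0.0305]
tcp_rot: [1.0, 0.016, 0.0, 0.0]
contact_force: [0.7, -0.0, 0.3]
opening: 0.998
finger_force: 0.0
```

Request:
send_rows(
  steps=[
    [0, 0, 0, 0, -1],
    [0, 0, 0, 0, -1],
    [0, 0, 0, 0, -1],
    [0, 0, 0, 0, -1],
    [0, 0, 0, 0, -1],
    [0, 0, 0, 0, -1],
    [0, 0, 0, 0, -1],
    [0, 0, 0, 0, -1],
  ],
  squeeze=40,
)

```text
time: 14.1
eef_pos: [0.4255, -0.3342, 0.0318]
tcp_rot: [1.0, 0.016, 0.0, -0.0]
contact_force: [-1.1, 3.0, 6.7]
opening: 0.531
finger_force: 43.4
```

Request:
send_rows(
  steps=[
    [0, 0, -0.03, 0, -1],
    [0, 0, -0.08, 0, -1],
    [0, 0, -0.128, 0, -1],
    [0.02, -0.027, -0.128, -2, -1],
    [0.05, -0.066, -0.128, -5, -1],
    [0.075, -0.1, -0.128, -7, -1],
    [0.1, -0.133, -0.128, -9, -1],
    [0.125, -0.167, -0.128, -9, -1],
    [0.14, -0.187, -0.128, -9, -1],
    [0.149, -0.198, -0.128, -9, -1],
    [0.149, -0.198, -0.128, -9, -1],
    [0.149, -0.198, -0.128, -9, -1],
  ],
)

```text
time: 15.3
eef_pos: [0.5666, -0.1319, 0.1575]
tcp_rot: [0.996, 0.095, -0.001, 0.0]
contact_force: [-0.4, 0.4, -5.6]
opening: 0.53
finger_force: 43.6
```

Run:
```python
from h import *
s=ctrl.get_state(); p=s['eef_pos']; print(p,s['tcp_rot'],s['opening'],s['finger_force'])
K,T=cam('wrist'); snap('wrist','w3')
t=np.array([.586,.047]);th=np.radians(10.85);M=np.array([[np.cos(th),-np.sin(th)],[np.sin(th),np.cos(th)]])
print('TCP fan',M.T@(p[:2]-t))
for c,z in [((.075,-.1478),.064),((.075,-.1962),.064),((.125,-.22),.064),((-.01,-.172),p[2]-.0318+.056)]: print(c,w2pix(K,T,[*(M@c+t),z]))
```

```text
[ 0.56663524 -0.13188508  0.15749448] [ 9.95523985e-01  9.45045066e-02 -9.45296527e-04  2.70652515e-05] 0.5296214709175757 43.58816921710968
TCP fan [-0.05269163 -0.17204202]
(0.075, -0.1478) [281.11130857  23.46077256]
(0.075, -0.1962) [352.30486809  23.45797506]
(0.125, -0.22) [392.8673154  -66.06295284]
(-0.01, -0.172) [316.29972989 191.76732135]
```

View pics/w3.png

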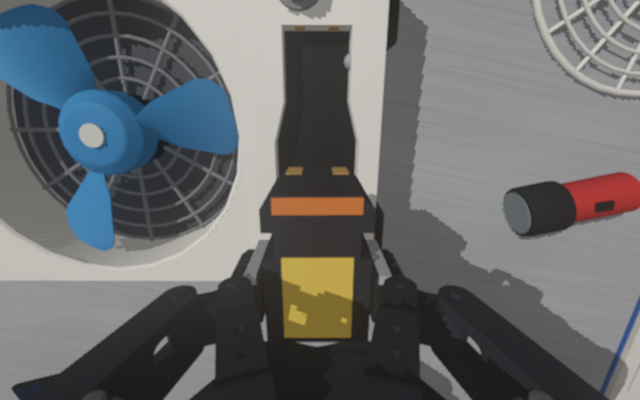

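Request:
send_rows(
  steps=[
    [0, 0, 0.025, 0, -1],
    [0, 0, 0.045, 0, -1],
    [0, 0, 0.06, 0, -1],
    [0, 0, 0.07, 0, -1],
    [0, 0, 0.074, 0, -1],
    [0, 0, 0.076, 0, -1],
    [0, 0, 0.077, 0, -1],
    [0, 0, 0.078, 0, -1],
    [0, 0, 0.078, 0, -1],
  ],
)

```text
time: 16.25
eef_pos: [0.5679, -0.1315, 0.0809]
tcp_rot: [0.996, 0.095, 0.0, 0.0]
contact_force: [1.1, -0.5, -5.4]
opening: 0.534
finger_force: 43.6
```

Request:
send_rows(
  steps=[
    [0, 0, 0.001, 0, -1],
    [0, 0, 0.002, 0, -1],
    [0, 0, 0.002, 0, -1],
    [0, 0, 0.002, 0, -1],
  ],
)

```text
time: 16.65
eef_pos: [0.5674, -0.1314, 0.0783]
tcp_rot: [0.996, 0.094, -0.0, -0.0]
contact_force: [0.1, 0.2, -5.4]
opening: 0.533
finger_force: 43.6
```

Request:
send_rows(
  steps=[
    [0, 0, 0.001, 0, -1],
    [0, 0, 0.002, 0, -1],
    [0, 0, 0.002, 0, -1],
  ],
)

```text
time: 16.95
eef_pos: [0.5676, -0.1315, 0.0778]
tcp_rot: [0.996, 0.095, -0.0, -0.0]
contact_force: [-5.3, 1.1, 5.3]
opening: 0.532
finger_force: 44.7
```

Request:
send_rows(
  steps=[
    [0, 0, 0, 0, 0.8],
    [0, 0, 0, 0, 0.8],
    [0, 0, 0, 0, 0.8],
    [0, 0, 0, 0, 0.8],
    [0, 0, -0.03, 0, 0.8],
    [0, 0, -0.07, 0, 0.8],
    [-0.02, 0, -0.08, 0, 0.8],
    [-0.06, 0, -0.08, 0, -1],
    [-0.1, 0, -0.08, 0, -1],
    [-0.1, 0, -0.08, 0, -1],
    [-0.1, 0, -0.08, 0, -1],
  ],
)

```text
time: 18.05
eef_pos: [0.4689, -0.1505, 0.1565]
tcp_rot: [0.996, 0.094, 0.001, 0.0]
contact_force: [0.6, 0.8, 0.4]
opening: 0.214
finger_force: 0.0
```

Run:
```python
from h import *
s=ctrl.get_state(); p=s['eef_pos']; print(p,s['tcp_rot'],s['opening'])
K,T=cam('wrist'); snap('wrist','w4')
t=np.array([.586,.047]);th=np.radians(10.85);M=np.array([[np.cos(th),-np.sin(th)],[np.sin(th),np.cos(th)]])
print('TCP fan',M.T@(p[:2]-t))
for c,z in [((-.01,-.149),.102),((-.01,-.195),.102),((-.08,-.149),.102),((-.08,-.195),.102)]: print(c,w2pix(K,T,[*(M@c+t),z]))
```

```text
[ 0.46894936 -0.15046672  0.15648298] [9.95586980e-01 9.38414916e-02 5.29530423e-04 2.43576516e-04] 0.2143482089797516
TCP fan [-0.152129   -0.17190324]
(-0.01, -0.149) [273.95689457 -24.91775778]
(-0.01, -0.195) [358.88774396 -25.03373739]
(-0.08, -0.149) [278.9725297  109.77939894]
(-0.08, -0.195) [354.30978857 109.67903049]
```

View pics/w4.png

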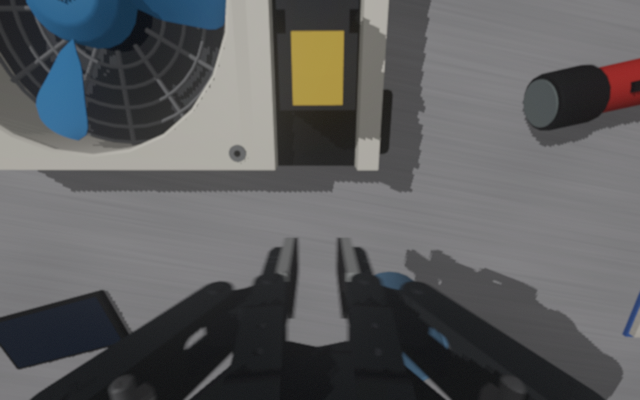

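Request:
send_rows(
  steps=[
    [0, 0, 0.03, 0, -1],
    [0, 0, 0.06, 0, -1],
    [0, 0, 0.08, 0, -1],
    [0, 0, 0.092, 0, -1],
    [0, 0, 0.092, 0, -1],
    [0.02, 0, 0.092, 0, -1],
    [0.035, 0, 0.092, 0, -1],
    [0.045, 0, 0.092, 0, -1],
    [0.052, 0, 0.092, 0, -1],
    [0.056, 0, 0.092, 0, -1],
    [0.06, 0, 0.092, 0, -1],
  ],
)

```text
time: 19.2
eef_pos: [0.5277, -0.1389, 0.0644]
tcp_rot: [0.996, 0.095, -0.001, -0.0]
contact_force: [-4.4, -0.9, 2.6]
opening: 0.003
finger_force: 0.0
```

Request:
send_rows(
  steps=[
    [0.004, 0, 0, 0, -1],
    [0.008, 0, 0, 0, -1],
    [0.012, 0, 0, 0, -1],
    [0.016, 0, 0, 0, -1],
    [0.02, 0, 0, 0, -1],
    [0.024, 0, 0, 0, -1],
    [0.028, 0, 0, 0, -1],
    [0.032, 0, 0, 0, -1],
  ],
)

```text
time: 20.0
eef_pos: [0.5599, -0.1328, 0.0642]
tcp_rot: [0.996, 0.094, -0.0, -0.0]
contact_force: [-3.9, -0.6, 1.4]
opening: -0.001
finger_force: 0.0
```

Request:
send_rows(
  steps=[
    [0.003, 0, 0, 0, -1],
    [0.006, 0, 0, 0, -1],
    [0.009, 0, 0, 0, -1],
    [0.012, 0, 0, 0, -1],
    [0.015, 0, 0, 0, -1],
    [0.018, 0, 0, 0, -1],
    [0.021, 0, 0, 0, -1],
    [0.024, 0, 0, 0, -1],
  ],
)

```text
time: 20.8
eef_pos: [0.5834, -0.1283, 0.0643]
tcp_rot: [0.996, 0.094, -0.0, -0.0]
contact_force: [-3.1, -0.0, -0.1]
opening: -0.004
finger_force: 0.0
```

Request:
send_rows(
  steps=[
    [0.002, 0, 0, 0, -1],
    [0.004, 0, 0, 0, -1],
    [0.006, 0, 0, 0, -1],
    [0.008, 0, 0, 0, -1],
    [0.01, 0, 0, 0, -1],
    [0.012, 0, 0, 0, -1],
  ],
)

```text
time: 21.4
eef_pos: [0.5931, -0.1261, 0.0644]
tcp_rot: [0.996, 0.095, -0.003, -0.001]
contact_force: [-7.3, -0.7, 2.8]
opening: -0.0
finger_force: 0.0
```

Request:
send_rows(
  steps=[
    [0.002, 0, 0, 0, -1],
    [0.004, 0, 0, 0, -1],
    [0.006, 0, 0, 0, -1],
    [0.008, 0, 0, 0, -1],
    [0.01, 0, 0, 0, -1],
    [0.012, 0, 0, 0, -1],
    [0.013, 0, 0, 0, -1],
  ],
)

```text
time: 22.1
eef_pos: [0.6061, -0.124, 0.0641]
tcp_rot: [0.995, 0.095, -0.002, -0.0]
contact_force: [-8.8, -2.0, 3.3]
opening: 0.001
finger_force: 0.7
```

Request:
send_rows(
  steps=[
    [0.001, 0, 0, 0, -1],
    [0.002, 0, 0, 0, -1],
    [0.003, 0, 0, 0, -1],
    [0.004, 0, 0, 0, -1],
  ],
)

```text
time: 22.5
eef_pos: [0.6116, -0.1229, 0.0641]
tcp_rot: [0.996, 0.094, -0.0, -0.0]
contact_force: [-1.7, -0.8, -0.9]
opening: -0.001
finger_force: 0.5
```

Request:
send_rows(
  steps=[
    [0.001, 0, 0, 0, -1],
    [0.002, 0, 0, 0, -1],
  ],
)

```text
time: 22.7
eef_pos: [0.6124, -0.1226, 0.064]
tcp_rot: [0.995, 0.095, -0.002, -0.0]
contact_force: [-9.8, -1.7, 4.2]
opening: 0.005
finger_force: 0.2
```

Request:
send_rows(
  steps=[
    [0.001, 0, 0, 0, -1],
    [0.001, 0, 0, 0, -1],
  ],
)

```text
time: 22.9
eef_pos: [0.6124, -0.1226, 0.0642]
tcp_rot: [0.995, 0.095, -0.003, -0.0]
contact_force: [-11.3, -2.4, 4.6]
opening: 0.001
finger_force: 0.1
```

Request:
send_rows(
  steps=[
    [0.001, 0, 0, 0, -1],
    [0.001, 0, 0, 0, -1],
  ],
)

```text
time: 23.1
eef_pos: [0.6124, -0.1226, 0.0642]
tcp_rot: [0.995, 0.095, -0.005, -0.001]
contact_force: [-14.7, -3.0, 7.5]
opening: 0.0
finger_force: 0.0
```

Request:
send_rows(
  steps=[
    [-0.01, 0, 0, 0, -1],
    [-0.03, 0, 0, 0, -1],
    [-0.05, 0, -0.02, 0, -1],
    [-0.06, 0, -0.06, 0, -1],
    [-0.06, 0, -0.1, 0, -1],
    [-0.06, 0, -0.14, 0, -1],
    [-0.06, 0, -0.17, 0, -1],
    [-0.06, 0, -0.17, 0, -1],
    [-0.06, 0, -0.17, 0, -1],
  ],
)

```text
time: 24.0
eef_pos: [0.5578, -0.1336, 0.2359]
tcp_rot: [0.996, 0.095, 0.002, 0.001]
contact_force: [-0.7, 0.4, -0.4]
opening: -0.003
finger_force: 0.0
```

Run:
```python
from h import *
s=ctrl.get_state(); p=s['eef_pos']; print(p,s['time'],s['contact_force'])
K,T=cam('wrist'); im=snap('wrist','w5')
t=np.array([.586,.047]);th=np.radians(10.85);M=np.array([[np.cos(th),-np.sin(th)],[np.sin(th),np.cos(th)]])
for c,z in [((.075,-.172),.102),((.005,-.149),.102),((.005,-.195),.102),((.075,-.1962),.064),((.053,-.1962),.064)]: print(c,w2pix(K,T,[*(M@c+t),z]).round(1))
u,v=w2pix(K,T,[*(M@(.04,-.172)+t),.1]).astype(int); print(u,v)
a,b=max(v-90,0),max(u-90,0)
cv2.imwrite('pics/c5.png',cv2.resize(im[a:a+180,b:b+180,::-1],None,fx=3.3,fy=3.3,interpolation=cv2.INTER_CUBIC)); print('crop origin',b,a)
```

```text
[ 0.55778611 -0.13357496  0.23589098] 24.0 [-0.70836668  0.4120442  -0.43117388]
(0.075, -0.172) [316.4  25.5]
(0.005, -0.149) [290.1 115.7]
(0.005, -0.195) [342.8 115.7]
(0.075, -0.1962) [342.6  36.3]
(0.053, -0.1962) [342.   62.1]
316 72
crop origin 226 0
```

View pics/c5.png

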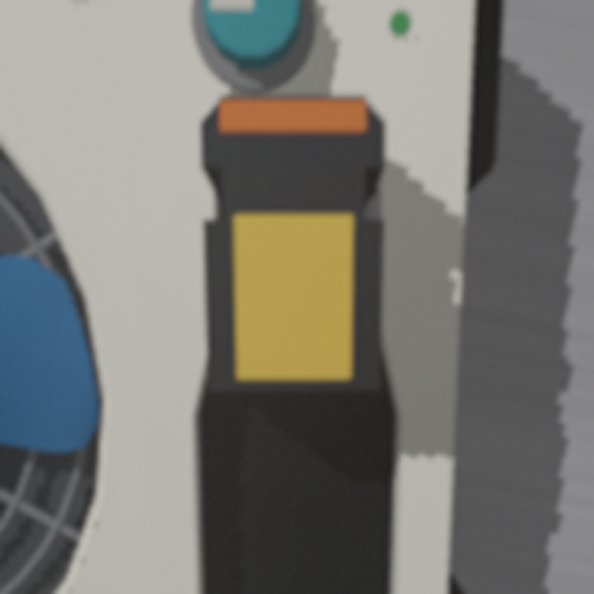

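The close-up shows the battery's front edge at about row 30 and its rear edge at about row 118. It sits square in the narrow channel against the end wall. The push force fell from 8.8 N to 1.7 N (the click), and then the battery did not move under 14.7 N (home).

```bash
python3 -c "
from plant import ctrl
print(ctrl.sign_off())"
```

```text
the job is handed in; nothing more can be done
None
```

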